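# Open the lubricator housing and prime the oiler

## Task

Take the aluminium cover plate off the lubricator housing by its black handle and set it down, without dropping it, flat and handle up on the blue foam mat, with the whole plate on the mat, and let go of it. Then prime the oiler: push the orange nozzle cap inside the housing fully down and let it spring back up, leaving the housing uncovered. Do not press the white cap, and leave the loose parts and tools on the bench where they are.

Things in the scene. Friction and masses are not known exactly. Their poses are not given: they have to be found in the camera images.
- housing: Fixed steel housing 130 (x) by 228 (y) by 110 mm tall, open at -x, +x and top. End walls at y = +-111 mm carry inward flanges (top z = 110, 28 mm wide), each with a brass pin (7 mm thick, 14 tall) at x = 0, y = +-97. Inside, canisters stand at x = 0, y = +-45 mm (which is where varies), a 66 mm tall black block between them. Origin: underside centre. Left or right on the bench, yaw up to 0.35.
- cover: Loose aluminium plate 120 (x) by 220 (y) by 4 mm, 0.28 kg; origin: centre of its underside, z up. It starts on the housing's flanges, axes as the housing's, its 12 mm holes (x = 0, y = +-97 mm) over the pins: lift straight up 20 mm to clear. Black bar handle along y over its middle: 100 long, 12 wide (x), 28 to 42 mm above the underside, on posts at y = +-44.
- cover_handle (a point): Centre of the black bar handle, 35 mm above the underside of the cover; axes as the cover's: bar along y, grip it across x.
- cover_corner0 (a point): Corner of the cover's underside at x = -60, y = -110 mm of the cover.
- cover_corner1 (a point): Corner of the cover's underside at x = -60, y = +110 mm of the cover.
- cover_corner2 (a point): Corner of the cover's underside at x = +60, y = -110 mm of the cover.
- cover_corner3 (a point): Corner of the cover's underside at x = +60, y = +110 mm of the cover.
- mat: Fixed blue foam mat, 190 (x) by 290 (y) mm, 6 mm thick, lying flat on the bench on the other side of the middle from the housing. Origin: centre of its underside (its top is at z = 6 mm); z up.
- orange_cap_top (a point): Centre of the flat round top (38 mm across) of the orange nozzle cap of the oiler (amber bowl) in the housing; 98 mm above the bench when up. The cap is 18 mm thick and has a small side nozzle; z up.
- orange_cap (a joint): How far the orange cap is pressed down: 0 up, 0.008 m fully down. Its spring takes about 2 N to start and 6 N to go fully down; it returns by itself.
- white_cap_top (a point): The same for the white cap of the cleaner canister (clear bowl) beside it, 90 mm from the orange cap: not to be pressed.
- white_cap (a joint): How far the white cap is pressed down: 0 up, 0.008 m fully down.
- screwdriver: Loose screwdriver, 180 mm long, lying along x near the middle of the bench, between housing and mat. Leave it.
- valve: Loose black valve block with a brass top, 50 by 50 mm (70 mm over its ports), 48 mm tall, in the middle of the bench, nearer the robot. Leave it.
- gauge: Loose round pressure gauge lying face up, 56 mm across, 30 mm tall, at the back. Leave it.
- tape: Loose blue roll of tape lying flat, 72 mm across, 24 mm tall, near the robot on the right. Leave it.
- wrench: Loose wrench, 170 mm long, at the back. Leave it.
- tee: Loose brass tee fitting, 70 mm long, 22 mm tall, near the robot on the left. Leave it.

How it is judged:
By the outcome, as a careful person would: the job done as asked, in the order asked, and still so for the second after the job is handed in, with the robot touching nothing.
It also fails if it takes over 48 s, if anything falls off the work surface, if the arm or the gripper's body presses on something with over 40 N, if the wrist force passes 120 N, or if a joint passes its speed limit or range.

## Robot

A 6-joint arm with a two-finger parallel gripper is mounted at the origin on the work surface. World frame = base frame: x ahead of the robot, y to its left, z up, the work surface at z = 0. Lengths are in m, angles in rad, forces in N, time in s.
With the tool pointing down it reaches from about 0.375 to 0.925 m from the base axis. Payload 5.7 kg.
Tool frame: the origin (TCP) lies on the front face of the gripper's body, between the roots of the fingers; the fingertips stand 73 mm ahead of it and the grasp point (between the pads) lies 54 mm ahead of it (finger_overhang is the distance from the TCP to the fingertips, in m); z points along the fingers, y is the line along which they close (so a half turn about z gives the same grasp; the last joint's range is limited). The gripper opens to 85 mm and grips with 20 to 120 N. Pads are 22 mm wide; open, the fingers measure 114 mm over their backs; the gripper's body (76 mm by 85 mm) begins 54 mm behind the grasp point. The pads swing forward as they close: fully open they stand 13 mm farther back than shut.
Start: joints at [-1.327, 0.359, 1.51, -0, 1.272, -0.115], TCP at [0.211, -0.562, 0.304] pointing down, gripper open.
Joint ranges: [-2.97, 2.97], [-1.01, 2.36], [0.21, 2.38], [-0.96, 4.11], [0.2, 2.71], [-2.98, 2.98]. Speed limits (rad/s): [2.39, 2.39, 3.14, 3.14, 3.14, 3.14].

## Interface

Orientations are given as a unit quaternion [w, x, y, z].
In Python, from station import * gives the robot as it stands.
- The arm moves only by the shell command python3 -m crank 'ROWS' [FORCE]. ROWS is text: rows parted by semicolons, each of 7 numbers parted by spaces: the shift along the tool's x, y, z in m, then the turn, a rotation vector about the tool's x, y, z in rad, then the closure, from -1 (fully open) to 1 (shut). In form: tx ty tz wx wy wz hand; .... A call has 1 to 8 rows; each row is the pose to reach, as a shift and turn from the pose commanded when the call began, along the tool's axes at that moment; what a row does not reach only later rows make up. A row lasts 1/10 s, in which the tool goes at most 50 mm and 8.59 degrees, less where a joint would pass 70% of its speed; a pose out of reach is approached as far as the arm can. A call with a gripper value outside its range is refused whole. The fingers move at their own pace and stop on an object; FORCE is the grip in N (left out, the last holds). Time passes only in rows, so rows that repeat a pose let the fingers close. It gives the time, the measured TCP pose, the force, the opening and the grip force at its end, in the units of the state.
- state(): the state, without advancing time (a new reading comes with each control period).
- capture(name): name is "side" or "top" or "wrist"; returns the picture (384x512x3 uint8, red, green, blue); there is no depth.
- camera_info(name): a dict with "camera_matrix" (3x3 intrinsics, pixels), "rvec" (rotation vector, rad) and "tvec" (3), from world to camera coordinates, as OpenCV has them; the wrist camera has in their place "mount" (4x4, takes a point from camera to tool coordinates, whose origin is the TCP and whose axes are the flange's). Camera axes: x right, y down, z forward; pixel columns grow to the right and rows downward; lengths in m; the calibration is good to about 2 mm. A picture is of the moment at which its call begins: read the wrist's pose just before it. camera_info takes no time and is no camera call.
- finish_job(): hands the job in; it is judged then, once.
The state is a dict: "time": time; "q": joint angles; "qvel": joint speeds; "effort": joint torques, N m; "ee_pos": TCP position; "ee_rot": TCP orientation; "contact_force": force on the tool from outside, world axes, zero at the start; "wrist_torque": the same for the moment, N m; "opening": finger opening in m; "grasp_force": force on a finger pad.
Only numpy, scipy, OpenCV 4.12 (cv2) and the standard library are available. Lean on these libraries where they do the work, as an engineer would, in place of code of your own. Each camera call takes 0.05 s, during which the arm holds its last target. There are 200 camera calls.

## Working session

There is one attempt and no reset: what is moved stays moved. The work goes in short steps, Python scripts to look and compute and a shell command to move; the robot and the scene stay as the last step left them, time stands still between calls to the robot, and variables do not carry over. Pictures are saved under pics/ and viewed, at most 10 in all, crops included, and the job is handed in when it is done.

```bash
mkdir -p pics; cat > h.py <<'E'
from station import *
import numpy as np, cv2
def save(n,f):
    im=capture(n); cv2.imwrite(f,im[:,:,::-1]); return im
def ray(n,uv,z):
    c=camera_info(n); K=np.array(c["camera_matrix"]); R=cv2.Rodrigues(np.array(c["rvec"],float))[0]; t=np.array(c["tvec"],float).ravel()
    o=-R.T@t; d=R.T@np.linalg.solve(K,[uv[0],uv[1],1.]); s=(z-o[2])/d[2]; return o+s*d
def proj(n,P):
    c=camera_info(n); return cv2.projectPoints(np.array(P,float).reshape(-1,3),np.array(c["rvec"],float),np.array(c["tvec"],float),np.array(c["camera_matrix"]),None)[0].reshape(-1,2)
E
python3 - <<'E'
from h import *
for n in("top","side"):
    im=save(n,f"pics/{n}0.png"); cv2.imwrite(f"pics/{n}1.png",cv2.resize(im[:,:,::-1],(800,600),interpolation=cv2.INTER_CUBIC))
s=state();print(s)
E
```

```text
{'time': 0.1, 'q': array([-1.32704883e+00,  3.59441868e-01,  1.51138531e+00,  9.26419571e-06,
        1.27252933e+00, -1.15083186e-01]), 'qvel': array([-0.00113128, -0.00211234, -0.00138523, -0.00034867,  0.0002998 ,
       -0.00079856]), 'effort': array([-1.77072070e-04, -5.28651845e+01, -2.79349512e+01, -1.54221357e-04,
        5.02129697e-03,  8.47635135e-06]), 'ee_pos': array([ 0.21058341, -0.56126381,  0.303109  ]), 'ee_rot': array([-8.80391439e-04,  9.83948057e-01,  1.78452915e-01, -5.22801892e-05]), 'contact_force': array([-0.04408837, -0.47387592,  0.669357  ]), 'wrist_torque': array([0.00181054, 0.04155995, 0.01876697]), 'grasp_force': 0.0, 'opening': 0.08524249398848609}
```

View pics/top1.png

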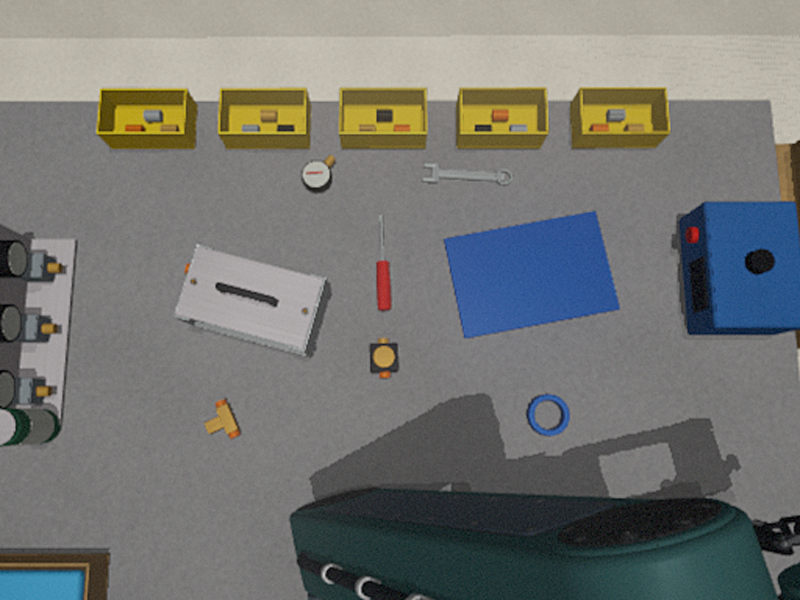

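View pics/side1.png

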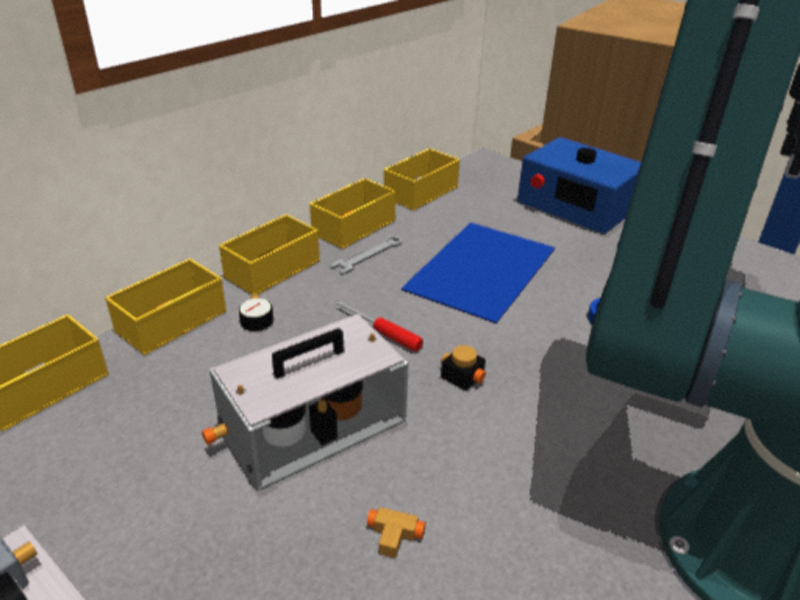

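The top view (800x600) shows the cover at about (198,245), (327,276), (305,353) and (178,320), with the handle running (217,287)–(277,301). The mat corners are (444,240), (596,212), (619,308) and (465,338). The side view shows the amber bowl at the right (-y) end of the housing.

```bash
python3 - <<'E'
from h import *
from scipy.optimize import least_squares
im=cv2.imread("pics/top0.png")
k=.64
def fit(P,obs,x0):
    f=lambda p:(proj("top",np.c_[P[:,0]*np.cos(p[2])-P[:,1]*np.sin(p[2])+p[0],P[:,0]*np.sin(p[2])+P[:,1]*np.cos(p[2])+p[1],P[:,2]])-obs).ravel()
    r=least_squares(f,x0); print(np.round(r.x,4),np.round(r.fun,1)); return r.x,f
# cover corners: +x is up, +y left
P=np.array([[.06,.11,.114],[.06,-.11,.114],[-.06,-.11,.114],[-.06,.11,.114]])
c0=ray("top",np.array([252,299])*k,.114);print("cover c",c0)
c=fit(P,np.array([[198,245],[327,278],[305,353],[178,320]])*k,[c0[0],c0[1],-.2])[0]
# handle by colour
g=im.max(2); m=np.zeros_like(g); m[178:198,135:182]=(g[178:198,135:182]<70)*255
q=np.argwhere(m>0)[:,::-1].astype(np.float32); r=cv2.minAreaRect(q); b=cv2.boxPoints(r);print(len(q),r)
w=np.array([ray("top",p,.152) for p in b]);print("handle",w.mean(0),w)
hs=im.astype(int); mm=((hs[:,:,0]>120)&(hs[:,:,2]<60)).astype(np.uint8); mm[:, :270]=0; mm[:,405:]=0; mm[225:]=0
cn=max(cv2.findContours(mm,0,2)[0],key=cv2.contourArea); bb=cv2.boxPoints(cv2.minAreaRect(cn));print(bb/k)
M=np.array([[.095,.145,.006],[.095,-.145,.006],[-.095,-.145,.006],[-.095,.145,.006]])
mc=fit(M,np.array([[444,240],[596,212],[619,308],[465,338]])*k,[.6,-.2,.18])[0]
def dr(im,P,p):
    R=np.c_[P[:,0]*np.cos(p[2])-P[:,1]*np.sin(p[2])+p[0],P[:,0]*np.sin(p[2])+P[:,1]*np.cos(p[2])+p[1],P[:,2]]
    cv2.polylines(big,[np.int32((proj("top",R)+.5)*3-np.array([300,360])+0)],True,(0,255,0),1)
big=cv2.resize(im[120:240,100:360],None,fx=3,fy=3,interpolation=cv2.INTER_CUBIC)
dr(big,P,c);dr(big,M,mc)
H=np.array([[.006,.05,.152],[.006,-.05,.152],[-.006,-.05,.152],[-.006,.05,.152]]);dr(big,H,c)
cv2.imwrite("pics/ov.png",big)
s=state();print(camera_info("wrist"))
E
```

```text
cover c [0.53682242 0.2139711  0.114     ]
[ 0.5374  0.2143 -0.2502] [ 0.8  2.5 -1.3  1.6  0.5 -2.  -0.1 -1.9]
172 ((157.27597045898438, 187.8402557373047), (40.259788513183594, 4.831174850463867), 14.931416511535645)
handle [0.5392662  0.21668556 0.152     ] [[0.54656319 0.26744575 0.152     ]
 [0.55855572 0.26484555 0.152     ]
 [0.53191736 0.1658357  0.152     ]
 [0.52002853 0.16861523 0.152     ]]
[[443.605   238.27917]
 [599.82184 209.35014]
 [618.1719  308.44043]
 [461.95505 337.36948]]
[ 0.6024 -0.2751  0.1873] [-0.4 -0.8 -0.3 -0.9  1.   0.9 -0.3  0.6]
{'camera_matrix': array([[294.79791491,   0.        , 263.42756235],
       [  0.        , 294.79791491, 193.18399923],
       [  0.        ,   0.        ,   1.        ]]), 'mount': array([[ 4.61550526e-04, -9.63058198e-01, -2.69292951e-01,
         6.75545116e-02],
       [ 9.99999713e-01,  2.82497035e-04,  7.03654915e-04,
        -5.22967817e-04],
       [-6.01586174e-04, -2.69293198e-01,  9.63058052e-01,
        -7.03351346e-02],
       [ 0.00000000e+00,  0.00000000e+00,  0.00000000e+00,
         1.00000000e+00]])}
```

View pics/ov.png

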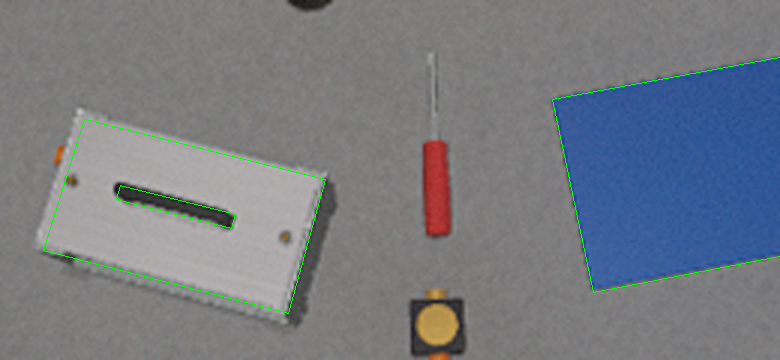

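The overlay shows a good mat fit. The handle and pins are about 1.3 px up-left of the cover-corner fit, because the wider housing biased those corners. I'll use handle and pins with yaw about -0.26, and refine with the wrist camera from above.

```bash
cat >> h.py <<'E'
from scipy.spatial.transform import Rotation as Ro
def pose():
    s=state(); q=s["ee_rot"]; return s["ee_pos"],Ro.from_quat([q[1],q[2],q[3],q[0]]),s
def go(p,yaw):  # yaw = world yaw of cover x axis (tool y)
    e,R,s=pose(); y=np.array([np.cos(yaw),np.sin(yaw),0]); z=np.array([0,0,-1.]); T=Ro.from_matrix(np.c_[np.cross(y,z),y,z])
    print("shift",np.round(R.inv().apply(np.array(p)-e),4),"rot",np.round((R.inv()*T).as_rotvec(),4))
def wray(uv,z,e,R):
    c=camera_info("wrist"); M=np.array(c["mount"]); d=M[:3,:3]@np.linalg.solve(np.array(c["camera_matrix"]),[uv[0],uv[1],1.]); o=e+R.apply(M[:3,3]); d=R.apply(d); return o+(z-o[2])/d[2]*d
E
python3 - <<'E'
from h import *
print([ray("top",((np.array(p)+.5)/3+[100,120]-.5),.124) for p in((71,181),(285,237))])
go((.5,-.12,.35),-.26); go((.535,.213,.33),-.26)
E
```

```text
[array([0.56500643, 0.31131224, 0.124     ]), array([0.5159861 , 0.12540847, 0.124     ])]
shift [ 0.426  -0.3116 -0.0463] rot [-0.0015 -0.001  -0.952 ]
shift [ 0.5757 -0.6111 -0.0257] rot [-0.0015 -0.001  -0.952 ]
```

```bash
R="0.426 -0.312 -0.046 0 0 -0.952 -1"; python3 -m crank '0.426 -0.312 -0.046 0 0 -0.952 -1;0.426 -0.312 -0.046 0 0 -0.952 -1;0.426 -0.312 -0.046 0 0 -0.952 -1;0.426 -0.312 -0.046 0 0 -0.952 -1;0.426 -0.312 -0.046 0 0 -0.952 -1;0.426 -0.312 -0.046 0 0 -0.952 -1;0.426 -0.312 -0.046 0 0 -0.952 -1;0.426 -0.312 -0.046 0 0 -0.952 -1' 40
python3 - <<'E'
from h import *
go((.54,.217,.33),-.26)
E
```

```text
time: 0.9
ee_pos: [0.4295, -0.2265, 0.3386]
ee_rot: [-0.0, 0.792, 0.61, -0.0]
contact_force: [1.0, -0.0, 0.2]
opening: 0.0851
grasp_force: 0.0
shift [ 0.457  -0.0066  0.0087] rot [-0.0002 -0.0002  0.0013]
```

```bash
python3 -m crank '0.457 -0.007 0.009 0 0 0 -1;0.457 -0.007 0.009 0 0 0 -1;0.457 -0.007 0.009 0 0 0 -1;0.457 -0.007 0.009 0 0 0 -1;0.457 -0.007 0.009 0 0 0 -1;0.457 -0.007 0.009 0 0 0 -1;0.457 -0.007 0.009 0 0 0 -1;0.457 -0.007 0.009 0 0 0 -1' >/dev/null;  python3 -m crank '0.06 0 0 0 0 0 -1;0.06 0 0 0 0 0 -1;0.06 0 0 0 0 0 -1;0.06 0 0 0 0 0 -1'
python3 - <<'E'
from h import *
go((.54,.217,.33),-.26)
e,R,s=pose();np.save("e.npy",np.r_[e,R.as_quat()]); im=save("wrist","pics/w0.png");cv2.imwrite("pics/w0b.png",cv2.resize(im[:,:,::-1],(800,600),interpolation=cv2.INTER_CUBIC))
E
```

```text
time: 2.1
ee_pos: [0.5408, 0.2167, 0.3303]
ee_rot: [0.0, 0.793, 0.61, -0.001]
contact_force: [0.7, -0.8, 0.5]
opening: 0.0852
grasp_force: 0.0
shift [ 0.0001 -0.0008  0.0003] rot [-0.001   0.0014  0.0003]
```

View pics/w0b.png

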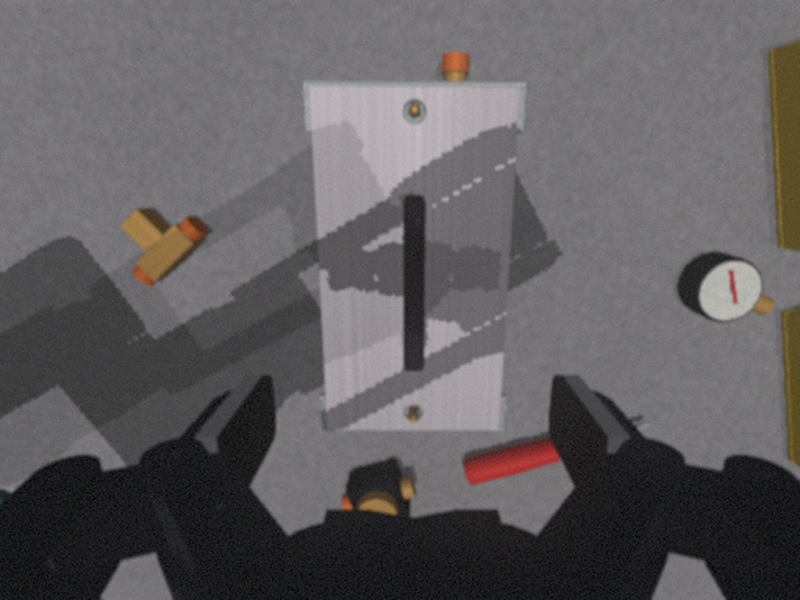

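The wrist view shows the pins at (415,110) and (413,413), and the handle ends at (414,196) and (413.5,370), centred between the fingers.

```bash
python3 - <<'E'
from h import *
v=np.load("e.npy");e=v[:3];R=Ro.from_quat(v[3:])
a,b,c,d=[wray(np.array(p)*.64,z,e,R) for p,z in(((415,110),.124),((413,413),.124),((414,196),.152),((413.5,370),.152))]
for u,w in((a,b),(c,d)): print((u+w)/2,np.linalg.norm(u-w),-np.arctan2((u-w)[0],(u-w)[1]))
m=(a+b)/2
go((m[0],m[1],.20),-.26)
E
```

```text
[0.54316929 0.22376706 0.124     ] 0.18856321310655286 -0.26437460455465045
[0.54273301 0.22299685 0.152     ] 0.09932474871334109 -0.26080963575318733
shift [0.0081 0.0005 0.1304] rot [-0.0009  0.0012 -0.0008]
```

```bash
python3 -m crank '0.005 0 0.05 0 0 0 -1;0.005 0 0.1 0 0 0 -1;0.005 0 0.131 0 0 0 -1;0.005 0 0.131 0 0 0 -1;0.005 0 0.131 0 0 0 1;0.005 0 0.131 0 0 0 1;0.005 0 0.131 0 0 0 1;0.005 0 0.131 0 0 0 1' 80; python3 -m crank '0 0 0 0 0 0 1;0 0 0 0 0 0 1;0 0 0 0 0 0 1;0 0 0 0 0 0 1'
```

```text
time: 2.95
ee_pos: [0.5435, 0.2226, 0.2016]
ee_rot: [0.001, 0.793, 0.609, 0.001]
contact_force: [0.3, -0.2, -0.2]
opening: 0.0279
grasp_force: 0.0
time: 3.35
ee_pos: [0.5431, 0.2226, 0.2011]
ee_rot: [0.0, 0.793, 0.61, 0.001]
contact_force: [-1.6, -1.4, 6.0]
opening: 0.0104
grasp_force: 78.9
```

```bash
python3 -m crank '0 0 -0.008 0 0 0 1;0 0 -0.016 0 0 0 1;0 0 -0.024 0 0 0 1;0 0 -0.032 0 0 0 1;0 0 -0.06 0 0 0 1;0 0 -0.1 0 0 0 1;0 0 -0.1 0 0 0 1;0 0 -0.1 0 0 0 1'
python3 - <<'E'
from h import *
e,R,s=pose();np.save("e.npy",np.r_[e,R.as_quat()])
im=save("wrist","pics/w1.png");im2=save("side","pics/s1.png")
cv2.imwrite("pics/w1b.png",np.hstack([cv2.resize(i[:,:,::-1],(400,300),interpolation=cv2.INTER_AREA) for i in(im,im2)]))
E
```

```text
time: 4.15
ee_pos: [0.5431, 0.2226, 0.3011]
ee_rot: [0.0, 0.793, 0.61, 0.001]
contact_force: [-1.4, 0.0, -4.2]
opening: 0.0107
grasp_force: 78.6
```

View pics/w1b.png

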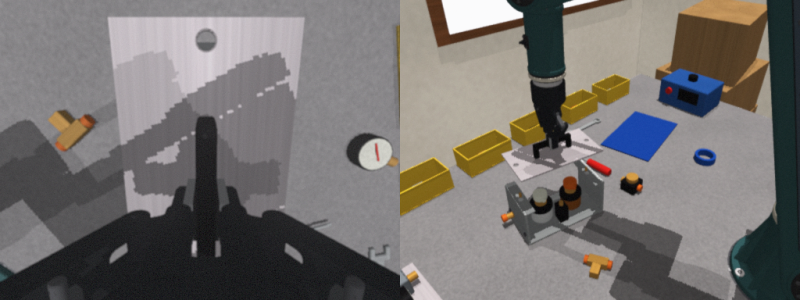

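The cover is off and held flat. Its hole is at (206,40) in the left panel and its end edge at row 17.

```bash
python3 - <<'E'
from h import *
v=np.load("e.npy");e=v[:3];R=Ro.from_quat(v[3:])
for p in((206,40),(108,17),(305,17)): print(np.round(R.inv().apply(wray(np.array(p)*1.28,e[2]-.087,e,R)-e),4))
go((.602,-.275,.30),.187)
E
```

```text
[ 0.0962 -0.0007  0.0871]
[ 0.109  -0.0605  0.087 ]
[0.1092 0.0598 0.0873]
shift [-0.4649  0.1861 -0.0012] rot [-0.0022  0.0006 -0.447 ]
```

```bash
python3 -m crank '-0.014 0.006 0 0 0 -0.013 1;-0.037 0.015 0 0 0 -0.036 1;-0.065 0.026 0 0 0 -0.063 1;-0.098 0.039 0 0 0 -0.094 1;-0.13 0.052 0 0 0 -0.125 1;-0.163 0.065 0 0 0 -0.156 1;-0.195 0.078 0 0 0 -0.188 1;-0.228 0.091 0 0 0 -0.219 1'
python3 - <<'E'
from h import *
go((.602,-.275,.30),.187)
E
```

```text
time: 5.05
ee_pos: [0.5709, -0.0225, 0.2979]
ee_rot: [-0.002, 0.721, 0.693, -0.001]
contact_force: [0.7, -0.1, -2.8]
opening: 0.0106
grasp_force: 78.5
shift [-0.2511  0.0411 -0.0025] rot [-0.0035 -0.0011 -0.2267]
```

```bash
python3 -m crank '-0.035 0.006 0 0 0 -0.032 1;-0.07 0.011 0 0 0 -0.063 1;-0.105 0.017 0 0 0 -0.095 1;-0.14 0.023 0 0 0 -0.126 1;-0.175 0.029 0 0 0 -0.158 1;-0.21 0.034 0 0 0 -0.19 1;-0.237 0.039 0 0 0 -0.214 1;-0.251 0.041 0 0 0 -0.227 1'
python3 -m crank '0 0 0.02 0 0 0 1;0 0 0.05 0 0 0 1;0 0 0.08 0 0 0 1;0 0 0.11 0 0 0 1;0 0 0.13 0 0 0 1;0 0 0.13 0 0 0 1'
python3 - <<'E'
from h import *
go((.602,-.275,.098),.187)
e,R,s=pose();print(s["contact_force"],s["wrist_torque"])
im=save("top","pics/t2.png")[100:250,250:420];im2=save("side","pics/s2.png")[110:260,230:400]
cv2.imwrite("pics/t2b.png",np.hstack([cv2.resize(i[:,:,::-1],(396,350),interpolation=cv2.INTER_CUBIC) for i in(im,im2)]))
E
```

```text
time: 5.85
ee_pos: [0.6019, -0.2762, 0.2974]
ee_rot: [-0.001, 0.639, 0.769, -0.001]
contact_force: [0.4, 0.4, -3.2]
opening: 0.0103
grasp_force: 78.5
time: 6.45
ee_pos: [0.5994, -0.272, 0.1643]
ee_rot: [-0.005, 0.638, 0.77, -0.001]
contact_force: [-0.5, -0.0, -3.6]
opening: 0.0105
grasp_force: 78.4
shift [-0.0039  0.0026  0.0663] rot [-0.008  -0.007  -0.0011]
[-0.50201447 -0.0334446  -3.60546981] [ 6.82530135e-03  6.47318569e-02 -4.99286621e-05]
```

View pics/t2b.png

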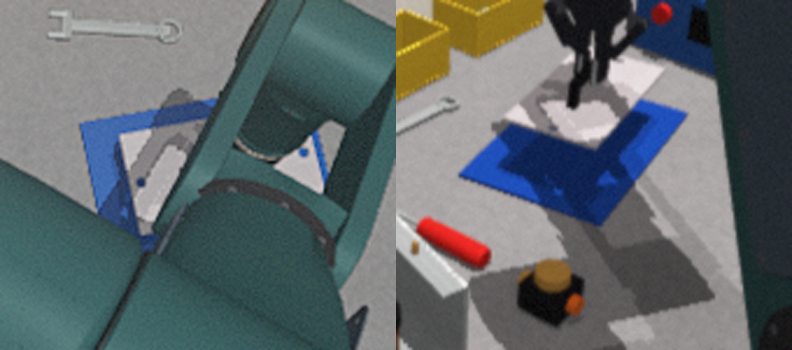

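The plate hovers level and is centred over the mat. Next I lower it and watch the force.

```bash
python3 -m crank '-0.004 0.003 0.03 -0.008 -0.007 0 1;-0.004 0.003 0.05 -0.008 -0.007 0 1;-0.004 0.003 0.058 -0.008 -0.007 0 1;-0.004 0.003 0.061 -0.008 -0.007 0 1;-0.004 0.003 0.063 -0.008 -0.007 0 1;-0.004 0.003 0.063 -0.008 -0.007 0 1'
python3 - <<'E'
from h import *
go((.602,-.275,.097),.187)
E
```

```text
time: 7.15
ee_pos: [0.607, -0.2775, 0.1078]
ee_rot: [0.006, 0.638, 0.77, 0.001]
contact_force: [-0.0, -0.2, -3.6]
opening: 0.0104
grasp_force: 78.5
shift [ 0.0035 -0.0045  0.0108] rot [ 0.0094  0.0081 -0.0009]
```

```bash
python3 -m crank '0 0 0 0 0 0 1;0 0 0 0 0 0 1;0 0 0 0 0 0 1'
python3 - <<'E'
from h import *
go((.602,-.275,.097),.187)
E
```

```text
time: 7.45
ee_pos: [0.6065, -0.2773, 0.1073]
ee_rot: [0.006, 0.638, 0.77, 0.001]
contact_force: [-0.2, -0.1, -3.9]
opening: 0.0104
grasp_force: 78.5
shift [ 0.0031 -0.0041  0.0102] rot [ 0.0086  0.0074 -0.001 ]
```

```bash
python3 -m crank '0.003 -0.004 0.003 0.008 0.007 0 1;0.003 -0.004 0.006 0.008 0.007 0 1;0.003 -0.004 0.008 0.008 0.007 0 1;0.003 -0.004 0.009 0.008 0.007 0 1;0.003 -0.004 0.009 0.008 0.007 0 1'
python3 - <<'E'
from h import *
go((.602,-.275,.097),.187)
E
```

```text
time: 7.95
ee_pos: [0.6018, -0.275, 0.0974]
ee_rot: [-0.0, 0.638, 0.77, -0.0]
contact_force: [0.2, 0.6, -3.2]
opening: 0.0103
grasp_force: 78.5
shift [-0.      0.0001  0.0004] rot [-0.0003 -0.0003 -0.001 ]
```

```bash
for i in 1 2 3; do python3 -m crank '0 0 0.001 0 0 0 1;0 0 0.001 0 0 0 1' | grep -E 'pos|contact'; done
```

```text
ee_pos: [0.602, -0.2751, 0.0971]
contact_force: [-1.9, 0.1, 1.5]
ee_pos: [0.602, -0.2751, 0.0971]
contact_force: [-3.4, 2.0, 7.8]
ee_pos: [0.602, -0.2751, 0.097]
contact_force: [-4.7, 2.3, 14.4]
```

The plate is on the mat. I'll relieve the load, release it and retreat upward.

```bash
python3 -m crank '0 0 -0.002 0 0 0 1;0 0 -0.002 0 0 0 1;0 0 -0.002 0 0 0 -1;0 0 -0.002 0 0 0 -1;0 0 -0.002 0 0 0 -1;0 0 -0.002 0 0 0 -1;0 0 -0.002 0 0 0 -1;0 0 -0.002 0 0 0 -1'
python3 -m crank '0 0 -0.02 0 0 0 -1;0 0 -0.06 0 0 0 -1;0 0 -0.11 0 0 0 -1;0 0 -0.16 0 0 0 -1;0 0 -0.205 0 0 0 -1;0 0 -0.205 0 0 0 -1'
python3 - <<'E'
from h import *
e,R,s=pose();np.save("e.npy",np.r_[e,R.as_quat()]);save("wrist","pics/w3.png")
go((.552,.15,.33),-.26)
E
```

```text
time: 9.35
ee_pos: [0.6019, -0.275, 0.0967]
ee_rot: [-0.0, 0.638, 0.77, 0.0]
contact_force: [0.2, -0.4, 0.1]
opening: 0.0853
grasp_force: 0.0
time: 9.95
ee_pos: [0.605, -0.2768, 0.3099]
ee_rot: [0.007, 0.638, 0.77, 0.001]
contact_force: [1.1, -0.7, 0.5]
opening: 0.0851
grasp_force: 0.0
shift [ 0.4281  0.0282 -0.0259] rot [0.0077 0.0041 0.4461]
```

```bash
python3 - <<'E'
from h import *
go((.552,.25,.33),-.26)
E
python3 -m crank '0.05 0 -0.02 0.008 0.004 0.05 -1;0.1 0 -0.025 0.008 0.004 0.1 -1;0.15 0 -0.025 0.008 0.004 0.15 -1;0.2 0.005 -0.025 0.008 0.004 0.25 -1;0.25 0.01 -0.025 0.008 0.004 0.3 -1;0.3 0.015 -0.025 0.008 0.004 0.35 -1;0.35 0.02 -0.025 0.008 0.004 0.4 -1;0.4 0.028 -0.025 0.008 0.004 0.446 -1'
python3 - <<'E'
from h import *
go((.552,.25,.33),-.26)
E
```

```text
shift [ 0.5264  0.0467 -0.0263] rot [0.0077 0.0041 0.4461]
time: 10.8
ee_pos: [0.5541, 0.1195, 0.3252]
ee_rot: [-0.005, 0.793, 0.609, -0.003]
contact_force: [0.2, 0.4, -0.4]
opening: 0.0852
grasp_force: 0.0
shift [ 0.1255 -0.0359 -0.0043] rot [-0.0113 -0.0012 -0.0022]
```

View pics/w3.png

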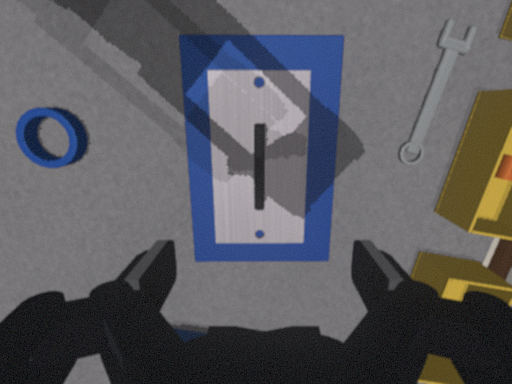

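The cover, from (207,70) to (305,243), lies flat, handle up, and well inside the mat, which spans (180,35) to (328,262). Next is the orange cap.

```bash
python3 -m crank '0.045 -0.012 0 0 0 0 -1;0.09 -0.025 0 0 0 0 -1;0.125 -0.036 -0.004 0 0 0 -1;0.125 -0.036 -0.004 0 0 0 -1;0.125 -0.036 -0.004 0 0 0 -1'
python3 - <<'E'
from h import *
e,R,s=pose();print(e,R.as_rotvec());np.save("e.npy",np.r_[e,R.as_quat()]);im=save("wrist","pics/w4.png")
cv2.imwrite("pics/w4b.png",cv2.resize(im[:,:,::-1],(800,600),interpolation=cv2.INTER_CUBIC))
t=save("top","pics/t4.png")
E
```

```text
time: 11.3
ee_pos: [0.5522, 0.2482, 0.3298]
ee_rot: [-0.004, 0.792, 0.61, -0.003]
contact_force: [1.0, -0.6, 0.2]
opening: 0.0854
grasp_force: 0.0
[0.55217291 0.24816173 0.32977729] [-2.48182702 -1.91208618  0.00970699]
```

View pics/w4b.png

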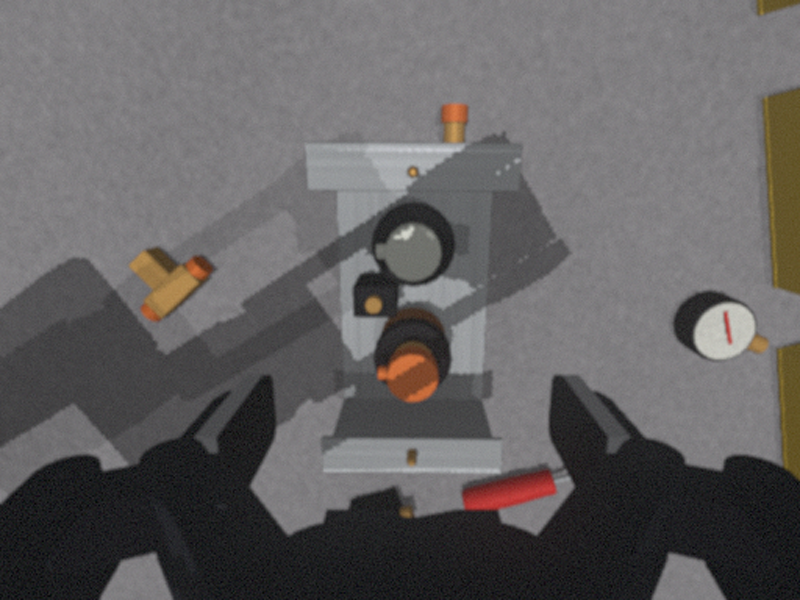

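The orange cap top is centred at (413,373), the white one at (414,251), and the pin tops are at (413,172) and (412,453).

```bash
python3 - <<'E'
from h import *
v=np.load("e.npy");e=v[:3];R=Ro.from_quat(v[3:])
o,w,a,b=[wray(np.array(p)*.64,z,e,R) for p,z in(((413,373),.098),((414,251),.098),((413,172),.124),((412,453),.124))]
print(o,w,np.linalg.norm(o-w),(o+w)/2,(a+b)/2)
go((.531,.178,.2),-.26)
E
```

```text
[0.53255547 0.18204992 0.098     ] [0.55540224 0.26651488 0.098     ] 0.08750030412545541 [0.54397886 0.2242824  0.098     ] [0.54381323 0.22560305 0.124     ]
shift [-0.072  -0.0018  0.1302] rot [-0.0103 -0.0004 -0.0005]
```

```bash
python3 -m crank '-0.045 -0.001 0.03 -0.01 0 0 1;-0.071 -0.001 0.07 -0.01 0 0 1;-0.071 -0.001 0.115 -0.01 0 0 1;-0.071 -0.001 0.125 -0.01 0 0 1;-0.071 -0.001 0.125 -0.01 0 0 1;-0.071 -0.001 0.125 -0.01 0 0 1;-0.071 -0.001 0.125 -0.01 0 0 1;-0.071 -0.001 0.125 -0.01 0 0 1' 40
python3 - <<'E'
from h import *
go((.5315,.179,.175),-.26)
E
```

```text
time: 12.2
ee_pos: [0.5341, 0.1805, 0.208]
ee_rot: [0.001, 0.793, 0.61, 0.003]
contact_force: [0.1, 0.2, -0.4]
opening: -0.0
grasp_force: 0.0
shift [-0.0023 -0.0023  0.033 ] rot [ 0.0045 -0.0038  0.0005]
```

```bash
python3 -m crank '-0.002 -0.002 0.02 0.004 -0.003 0 1;-0.002 -0.002 0.033 0.004 -0.003 0 1;-0.002 -0.002 0.033 0.004 -0.003 0 1;-0.002 -0.002 0.033 0.004 -0.003 0 1'
for i in 1 2 3; do python3 -m crank '0 0 0.003 0 0 0 1;0 0 0.003 0 0 0 1' | grep -E 'pos|contact'; done
```

```text
time: 12.6
ee_pos: [0.5305, 0.1787, 0.1732]
ee_rot: [-0.001, 0.793, 0.61, -0.001]
contact_force: [0.6, 0.3, -0.4]
opening: 0.0002
grasp_force: 0.0
ee_pos: [0.5311, 0.1788, 0.1707]
contact_force: [0.6, -0.2, 2.4]
ee_pos: [0.5311, 0.1788, 0.1675]
contact_force: [1.6, 0.3, 4.1]
ee_pos: [0.5311, 0.1788, 0.1643]
contact_force: [0.5, 0.1, 4.8]
```

```bash
for i in 1 2 3; do python3 -m crank '0 0 0.001 0 0 0 1;0 0 0.001 0 0 0 1' | grep -E 'pos|contact'; done
```

```text
ee_pos: [0.5311, 0.1788, 0.1635]
contact_force: [1.3, 0.7, 5.8]
ee_pos: [0.5311, 0.1787, 0.1627]
contact_force: [1.6, -0.1, 7.0]
ee_pos: [0.5311, 0.1788, 0.1625]
contact_force: [-1.7, 0.8, 14.1]
```

Force jumps to 14 N once the cap has travelled 8 mm, so it is at its stop. I'll hold briefly, then retreat straight up and check.

```bash
python3 -m crank '0 0 0.001 0 0 0 1;0 0 0.001 0 0 0 1;0 0 -0.01 0 0 0 1;0 0 -0.03 0 0 0 1;0 0 -0.07 0 0 0 1;0 0 -0.12 0 0 0 1;0.04 0 -0.16 0 0 0 -1;0.07 0 -0.17 0 0 0 -1'
python3 -m crank '0 0 0 0 0 0 -1;0 0 0 0 0 0 -1;0 0 0 0 0 0 -1;0 0 0 0 0 0 -1;0 0 0 0 0 0 -1'
python3 - <<'E'
from h import *
im=save("wrist","pics/w5.png");im2=save("side","pics/s5.png")
cv2.imwrite("pics/w5b.png",np.hstack([cv2.resize(i[:,:,::-1],(400,300),interpolation=cv2.INTER_AREA) for i in(im,im2)]))
E
```

```text
time: 14.6
ee_pos: [0.5497, 0.2465, 0.3351]
ee_rot: [0.0, 0.793, 0.609, 0.001]
contact_force: [0.5, -0.1, 0.6]
opening: 0.0282
grasp_force: 0.0
time: 15.1
ee_pos: [0.5483, 0.2453, 0.3301]
ee_rot: [-0.001, 0.793, 0.609, -0.002]
contact_force: [-0.9, -0.3, 0.3]
opening: 0.0854
grasp_force: 0.0
```

View pics/w5b.png

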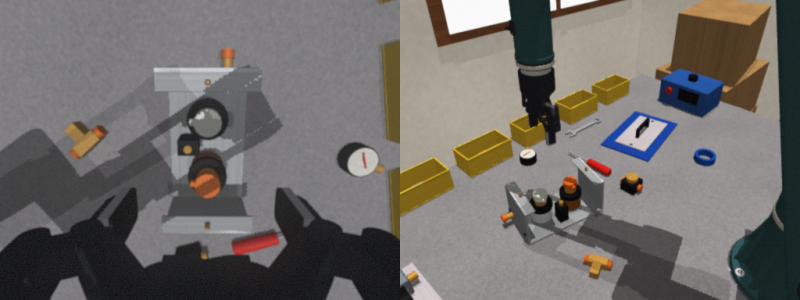

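The orange cap is back up at (207,183) in the left panel, the cover lies on the mat, and every loose part is where it started. The robot is touching nothing.

```bash
python3 -c "from station import *; print(finish_job())"
```

```text
the job is handed in; nothing more can be done
None
```

The job is handed in at about 15 s: the cover lies flat, handle up, on the mat and released; the orange cap was pressed to its stop and is back up; the housing is uncovered, and the white cap and loose parts were not touched.

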